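Slide rack off the drip rod

ROBOT

A 6-joint arm with a two-finger parallel gripper is mounted at the origin on the work surface. World frame = base frame: x ahead of the robot, y to its left, z up, the work surface at z = 0. Lengths are in m, angles in rad, forces in N, time in s.
With the tool pointing down it reaches from about 0.425 to 0.95 m from the base axis. Payload 3.5 kg.
Tool frame: the origin (TCP) lies at the very end of the fingers, on their centre line; the grasp point (between the pads) lies 19 mm behind it; z points along the fingers, y is the line along which they close (so a half turn about z gives the same grasp; the last joint's range is limited). The gripper opens to 85 mm and grips with 20 to 120 N. Pads are 22 mm wide; open, the fingers measure 114 mm over their backs; the gripper's body (76 mm by 85 mm) begins 54 mm behind the grasp point. The pads swing forward as they close: fully open they stand 13 mm farther back than shut.
Start: joints at [-1.306, 0.286, 1.577, -0, 1.279, -0.15], TCP at [0.272, -0.618, 0.231] pointing down, gripper open.
Joint ranges: [-2.77, 2.77], [-0.9, 2.22], [0.21, 2.48], [-1.53, 4.67], [0.24, 2.81], [-2.84, 2.84]. Speed limits (rad/s): [2.79, 2.79, 3.14, 3.14, 3.14, 3.14].

INTERFACE

Orientations are given as a rotation vector (axis times angle).
In Python, from cell import bot gives the robot as it stands.
- The arm moves only by the tool move_arm, never from a script. Its argument "plan" is a list that holds one entry, the list of rows, each a list of 7 numbers: the shift along the tool's x, y, z each as a share of 0.15 m, from -1 to 1, then the turn, a rotation vector about the tool's x, y, z each as a share of 90 degrees, from -1 to 1, then the opening, from -1 (shut) to 1 (fully open). A call has 1 to 8 rows; each row is the pose to reach, as a shift and turn from the pose commanded when the call began, along the tool's axes at that moment; what a row does not reach only later rows make up. A row lasts 1/8 s, in which the tool goes at most 62.5 mm and 10.7 degrees, less where a joint would pass 70% of its speed; a pose out of reach is approached as far as the arm can. A call with a number of a shift or a turn outside -1 to 1 is refused whole. A call with a gripper value outside its range is refused whole. The fingers move at their own pace and stop on an object; "grip_force" is the grip in N (left out, the last holds). Time passes only in rows, so rows that repeat a pose let the fingers close. It gives the time, the measured TCP pose, the force, the opening and the grip force at its end, in the units of the state.
- bot.state(): the state, without advancing time (a new reading comes with each control period).
- bot.read_camera(name): name is "scene" or "side" or "wrist"; returns a dict with "img" (400x640x3 uint8, red, green, blue), "vertical_fov" (degrees; the focal length in pixels is half the picture's height over the tangent of half this angle, whatever the lens; pixels are square), "cx", "cy" (the principal point, pixels), "R" (3x3) and "t" (3): a world point X has camera coordinates R X + t. Camera axes: x right, y down, z forward; pixel columns grow to the right and rows downward; lengths in m; the calibration is good to about 2 mm. The wrist camera is an equidistant fisheye: a pixel r from the principal point sees the ray r / f radians off the axis. A picture is of the moment at which its call begins. There is no depth.
- bot.close_job(): hands the job in; it is judged then, once.
Trained networks look in a picture, given as the dict that the camera call returned (one of the last four; its "shot" number tells which), for a name from the list of things; names that differ only in an ending like _2 or _b are one class to them, and where a whole thing is asked for, a point or a joint stands for the part that bears it (a point fixed in the world has none). Each returns a list of dicts, best first, with "confidence" (0 to 1); they miss things now and then, are a little off and sometimes report something else, mostly with a low value. They report only what shows in the picture. A call takes as long as a camera call.
- bot.outline_of(name, picture): "region" (400x640 bool, what is visible of it).
- bot.tip_of(name, picture): "centre" ([x, y, z] in m, in world coordinates, good to about 4 mm: a listed point, or the origin of a listed thing).
The state is a dict: "clock": time; "qpos": joint angles; "joint_vel": joint speeds; "joint_torque": joint torques, N m; "ee_pos": TCP position; "orientation": TCP orientation; "wrist_force": force on the tool from outside, world axes, zero at the start; "ft_torque": the same for the moment, N m; "opening": finger opening in m; "finger_force": force on a finger pad.
Only numpy, scipy, OpenCV 4.12 (cv2) and the standard library are available. Lean on these libraries where they do the work, as an engineer would, in place of code of your own. Each camera call takes 0.05 s, during which the arm holds its last target. There are 200 camera calls.

TASK

In the clinic lab two racks hang from drip stands by closed eyes. Take the wide slide rack (the long basket of glass slides) off its stand by sliding it along the rod and off the free end, then set it down upright in the steel tray: lower it, do not drop it, and let go. Leave the narrow tube carrier hanging where it is.

Things in the scene. Friction and masses are not known exactly. Their poses are not given: they have to be found in the camera images.
- rack: Slide rack to move, 0.15 kg, hung loose on stand: white basket of glass slides 40 (x) x 84 (y) x 30 mm high; mid-plate at x=0, 10 thick (x), 50 wide (y), 138 high. Closed eye through it along x: 34 wide, 70 to 100 mm above the underside; solid grip tab from 100 to 138. Origin: centre of underside, z up. Its x is within 6 degrees of the rod's; eye top rests on the rod. Same both ways round.
- stand: Slide rack's drip stand, fixed: grey base 150 x 110 x 8 mm, steel post (dia 14) at x=-60, level steel rod (dia 10) along +x at y=0, axis 115 mm above table, tops of rod and post at 120. Rod fixed to post at x=-60, plain free end at x=+50. Origin on the table under the rod; x towards the free end, z up. Rack starts at x -20 to +10, underside 20 mm up. The tube carrier's stand is alike.
- tray: Empty open steel tray fixed to the table, 145 mm (x) by 190 mm (y) outside, 18 mm high, walls and floor 5 mm thick. Origin: centre of its underside, on the table; z up.
- carrier: Tube carrier, to be left alone: narrow white block 36 (x) x 40 (y) x 40 mm high with four short black-capped tubes and the same plate, eye and grip tab as the slide rack. It hangs on a second stand like the slide rack's, at x -20 to +10 mm of that stand; tab top 158 mm above the table. Origin: centre of underside, z up; x within 6 degrees of its rod's free-end direction.

How it is judged:
On the way, in this order (a step that is already met when the one before it is completed fails the run):
1. the slide rack is off the free end of the rod, in the gripper ((x of rack in the frame of stand above 0.057 m or z of rack in the frame of stand above 0.1 m) and contact force between the fingers and rack above 0.5 N), for 0.05 s.
2. the slide rack is lowered into the tray, still in the gripper, to within 15 mm of the tray's floor (z of rack in the frame of tray below 0.02 m and x of rack in the frame of tray between -0.06 and 0.06 m and y of rack in the frame of tray between -0.08 and 0.08 m and contact force between the fingers and rack above 0.5 N), for 0.05 s.
At the end, for the whole second after the job is handed in: The slide rack stands upright (within 10 degrees) and still, flat on the floor of the steel tray, inside its walls, let go; the tube carrier still hangs within 30 mm of where it was (z of rack in the frame of tray below 0.01 m and x of rack in the frame of tray between -0.06 and 0.06 m and y of rack in the frame of tray between -0.08 and 0.08 m and angle between rack's own z axis and vertical below 0.17 rad and linear speed of rack below 0.03 m/s and distance of carrier from where it was at the start of the episode below 0.03 m); the robot touches nothing.
It fails at once if the tube carrier is moved by more than 30 mm (distance of carrier from where it was at the start of the episode above 0.03 m).
It also fails if it takes over 45 s, if anything falls off the work surface, if the arm or the gripper's body presses on something with over 40 N, if the wrist force passes 120 N, or if a joint passes its speed limit or range.

## Working session

There is one attempt and no reset: what is moved stays moved. The work goes in short steps, Python scripts to look and compute and a tool call to move; the robot and the scene stay as the last step left them, time stands still between calls to the robot, and variables do not carry over. Pictures are saved under pics/ and viewed, at most 10 in all, crops included, and the job is handed in when it is done.

Besides the shell and the picture viewer there is one more tool, called after "Request:" as name([rows], argument=value, ...), one row to a line, values as JSON. move_arm: Moves the arm, as the interface text tells. Shift numbers are shares of 0.15 m and turn numbers shares of 90 degrees, none past 1 either way. Its arguments: {"type":"object","properties":{"plan":{"type":"array","items":{"type":"array","items":{"type":"array","items":{"type":"number","minimum":-1,"maximum":1}}}},"grip_force":{"type":"number"}},"required":["plan"]}

```bash
mkdir -p pics; ls
python3 - <<'E'
from cell import bot
import cv2,numpy as np
s=bot.state(); print({k:np.round(v,3).tolist() for k,v in s.items()})
for c in ["scene","side"]:
    p=bot.read_camera(c); cv2.imwrite(f"pics/{c}0.png",p["img"][:,:,::-1])
    print(c,p["vertical_fov"],p["cx"],p["cy"],np.round(p["R"],3).tolist(),np.round(p["t"],3).tolist())
    for n in ["rack","stand","tray","carrier"]:
        print(n,[(np.round(d["centre"],4).tolist(),round(d["confidence"],2)) for d in bot.tip_of(n,p)])
E
```

```text
pics
{'clock': 0.0, 'qpos': [-1.306, 0.287, 1.578, 0.0, 1.279, -0.15], 'joint_vel': [0.001, 0.001, 0.0, -0.001, -0.001, 0.001], 'joint_torque': [0.0, -40.598, -29.263, -0.0, 0.006, 0.0], 'ee_pos': [0.272, -0.617, 0.23], 'orientation': [-3.072, -0.646, 0.0], 'wrist_force': [1.04, 0.114, -0.009], 'ft_torque': [-0.001, 0.039, 0.007], 'finger_force': 0.0, 'opening': 0.086}
scene 44.96309651594857 318.35432102319123 204.90141713813262 [[0.177, 0.984, 0.008], [0.753, -0.13, -0.645], [-0.634, 0.12, -0.764]] [-0.071, -0.317, 1.661]
rack [([0.4407, -0.3437, 0.0256], 0.67)]
stand [([0.4363, -0.3351, -0.0035], 0.65)]
tray [([0.5363, 0.01, 0.0028], 0.72)]
carrier [([0.4479, 0.3373, 0.0173], 0.84)]
side 55.406245303153035 318.47254801182817 196.87135779729968 [[-0.98, -0.2, -0.014], [-0.151, 0.779, -0.608], [0.132, -0.594, -0.794]] [0.493, 0.088, 0.814]
rack [([0.4407, -0.3392, 0.0168], 0.7)]
stand [([0.4309, -0.3307, -0.0054], 0.59)]
tray [([0.5362, 0.0072, 0.0074], 0.73)]
carrier [([0.4448, 0.3382, 0.0153], 0.8)]
```

View pics/scene0.png

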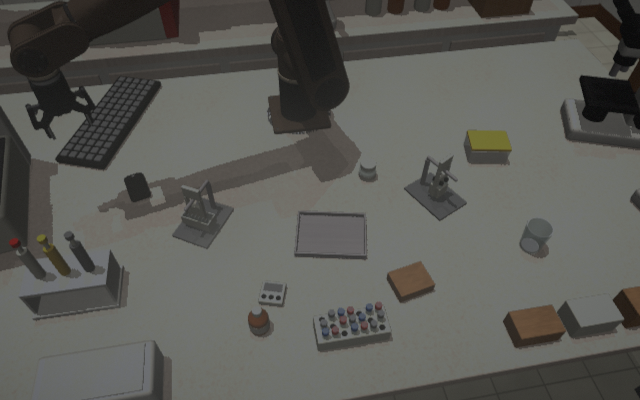

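View pics/side0.png

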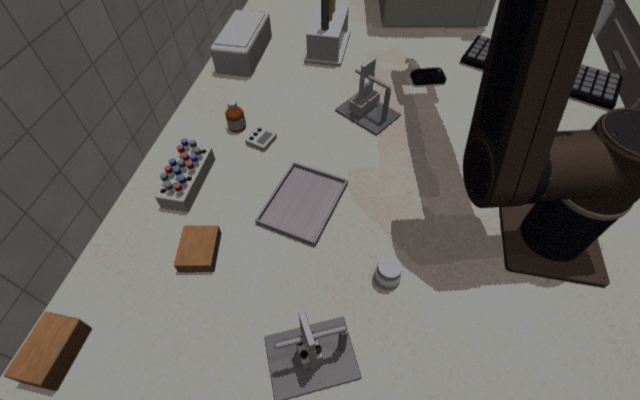

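The scene view shows the steel tray at (332,235), one stand at (205,215) and the other at (437,185). The side view shows the same stands at (368,100) and (310,350). I'll zoom in to tell the racks apart and get the rod directions.

Run:
```python
import cv2,numpy as np
a=cv2.imread("pics/scene0.png");b=cv2.imread("pics/side0.png")
f=lambda im,x,y,w,h:cv2.resize(im[y:y+h,x:x+w],(400,300),interpolation=cv2.INTER_CUBIC)
t=np.vstack([np.hstack([f(a,165,175,80,60+0),f(b,330,55,80,60+0)]),np.hstack([f(a,397,150,80,60),f(b,250,310,120,90)])])
t=np.clip(t.astype(float)*1.5,0,255).astype(np.uint8)
cv2.imwrite("pics/zoom.png",t)
```

```text
(no output)
```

View pics/zoom.png

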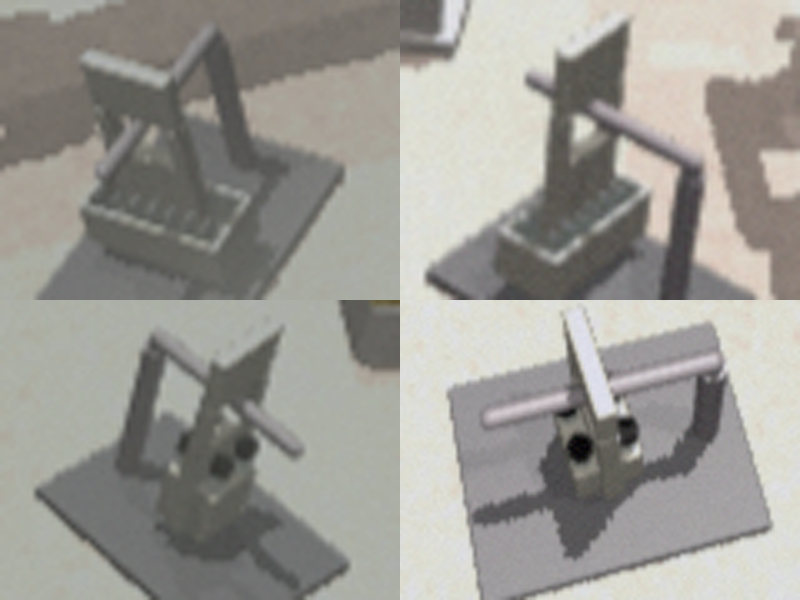

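Top-left and top-right of the zoom show the slide rack, at scene (205,215). The tube carrier with black caps is on the other stand. In the scene view the rod's free end is at about (185.6,208) and the post top at (207.4,181). In the side view they are at (356.6,70.6) and (389,88). Next I'll triangulate.

```bash
cat > h.py <<'E'
from cell import bot
import numpy as np,cv2
from scipy.spatial.transform import Rotation as Ro
def ray(p,u):
    v=(np.array(u,float)-[p["cx"],p["cy"]])/(200/np.tan(np.radians(p["vertical_fov"]/2)))
    if p.get("fish"):
        r=np.hypot(*v); d=np.r_[v/r*np.sin(r),np.cos(r)]
    else: d=np.r_[v,1]
    R=np.array(p["R"]);c=-R.T@np.array(p["t"]);d=R.T@d
    return c,d/np.linalg.norm(d)
def onz(p,u,z):
    c,d=ray(p,u); return c+d*(z-c[2])/d[2]
def proj(p,X):
    x=np.array(p["R"])@X+p["t"]; f=200/np.tan(np.radians(p["vertical_fov"]/2))
    if p.get("fish"):
        r=np.hypot(x[0],x[1]); v=x[:2]/r*np.arctan2(r,x[2])
    else: v=x[:2]/x[2]
    return v*f+[p["cx"],p["cy"]]
def tri(*pu):
    A=0;b=0
    for p,u in pu:
        c,d=ray(p,u);M=np.eye(3)-np.outer(d,d);A=A+M;b=b+M@c
    return np.linalg.solve(A,b)
E
python3 - <<'E'
from h import *
a=bot.read_camera("scene");b=bot.read_camera("side");np.set_printoptions(precision=4,suppress=True)
P={"free":((185.6,208),(356.6,70.6),.115),"post":((207.4,181),(389,88),.118),"tabA":((181.6,186),(362,66),.158),"tabB":((200.6,192),(375.6,59),.158)}
for k,(u,v,z) in P.items(): print(k,tri((a,u),(b,v)),onz(a,u,z),onz(b,v,z))
w=bot.read_camera("wrist");w["fish"]=1
print(w["vertical_fov"],-np.array(w["R"]).T@w["t"],proj(w,np.array([.44,-.34,.158])))
for n in ["rack","stand"]: print(n,[(d["centre"],d["confidence"]) for d in bot.tip_of(n,w)])
cv2.imwrite("pics/w0.png",w["img"][:,:,::-1])
E
```

```text
free [ 0.4716 -0.3562  0.116 ] [ 0.4691 -0.3572  0.115 ] [ 0.4724 -0.3559  0.115 ]
post [ 0.3827 -0.2997  0.1138] [ 0.3865 -0.2992  0.118 ] [ 0.3828 -0.2937  0.118 ]
tabA [ 0.4478 -0.3487  0.1524] [ 0.4317 -0.3585  0.158 ] [ 0.4559 -0.314   0.158 ]
tabB [ 0.4374 -0.3219  0.1582] [ 0.4604 -0.3117  0.158 ] [ 0.4265 -0.3498  0.158 ]
65.70646984690485 [ 0.345  -0.5852  0.3745] [113.1546 -76.1819]
rack []
stand []
```

View pics/w0.png

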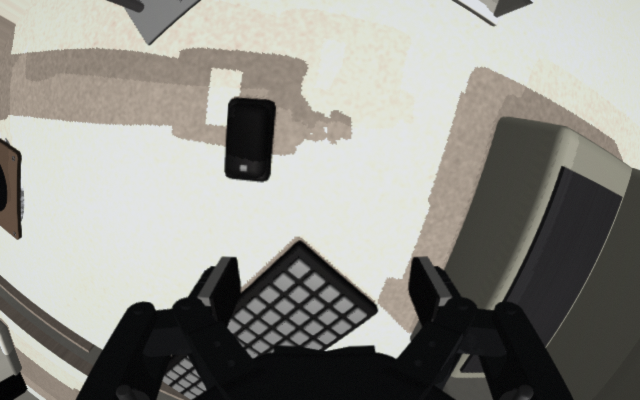

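The wrist view shows only the keyboard, the phone and the stand base at the top edge, around (150,20), so it adds nothing yet. Triangulation puts the free end at (0.472,-0.356,0.116), against an expected z of 0.115. The rod yaw is about -32°, and the tab top is at about (0.443,-0.333). I'll move above the tab with tool y along the rod, then look with the wrist camera.

Request:
move_arm([
  [[0.25, -0.18, -0.07, 0, 0, -0.09, 1], [0.5, -0.35, -0.14, 0, 0, -0.19, 1], [0.75, -0.53, -0.2, 0, 0, -0.28, 1], [1, -0.7, -0.27, 0, 0, -0.376, 1], [1, -0.7, -0.27, 0, 0, -0.376, 1]],
])

```text
clock: 1.38
ee_pos: [0.3688, -0.4594, 0.2735]
orientation: [2.748, 1.518, 0.001]
wrist_force: [0.8, -1.0, 0.0]
opening: 0.0856
finger_force: 0.0
```

```bash
cat >> h.py <<'E'
def delta(X,yaw=None):
    s=bot.state();R=Ro.from_rotvec(s["orientation"]).as_matrix()
    out=[np.round(R.T@(np.array(X)-s["ee_pos"])/.15,3)]
    if yaw is not None:
        y=np.degrees(np.arctan2(R[1,1],R[0,1])); d=(yaw-y+90)%180-90
        out.append(("tool y yaw",y,"turn z share",-d/90))
    print(np.round(s["ee_pos"],4),"tilt",np.degrees(np.arccos(-R[2,2])),"delta",*out,"t",s["clock"],"q6",s["qpos"][5])
E
python3 -c "
from h import *
delta([.443,-.333,.27],-32.4)"
```

```text
[ 0.3688 -0.4594  0.2735] tilt 0.1523130420387519 delta [ 0.977 -0.03   0.022] ('tool y yaw', np.float64(-32.168608519615056), 'turn z share', np.float64(0.002571016448721587)) t 1.375 q6 -0.5053324235085628
```

Request:
move_arm([
  [[0.22, 0, 0, 0, 0, 0, 1], [0.44, 0, 0, 0, 0, 0, 1], [0.44, 0, 0, 0, 0, 0, 1]],
])

```text
clock: 1.75
ee_pos: [0.4028, -0.4048, 0.2716]
orientation: [-2.752, -1.515, 0.0]
wrist_force: [0.3, 0.1, 0.6]
opening: 0.0856
finger_force: 0.0
```

Run:
```python
from h import *
np.set_printoptions(precision=4,suppress=True)
w=bot.read_camera("wrist");w["fish"]=1
print(-np.array(w["R"]).T@w["t"],proj(w,np.array([.443,-.333,.158])),proj(w,np.array([.4716,-.3562,.115])))
for n in ["rack","stand"]: print(n,[(d["centre"],d["confidence"]) for d in bot.tip_of(n,w)])
cv2.imwrite("pics/w1.png",w["img"][:,:,::-1])
```

```text
[ 0.4453 -0.3367  0.4147] [319.229   99.4283] [358.1942 104.6044]
rack [([0.4444, -0.3374, 0.0225], 0.91)]
stand [([0.4313, -0.3363, 0.0036], 0.86)]
```

View pics/w1.png

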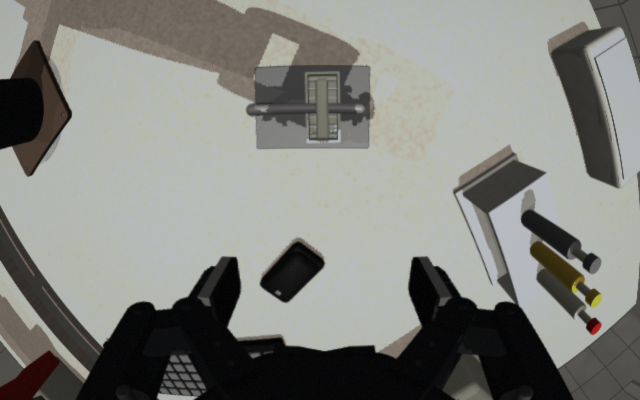

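The wrist view looks straight down on the stand. The tab is at about (321,108), the post end of the rod at (250,110) and the free end at (369,108). I'll enlarge it to measure.

Run:
```python
import cv2
a=cv2.imread("pics/w1.png")[58:158,240:380]
cv2.imwrite("pics/w1z.png",cv2.resize(cv2.convertScaleAbs(a,alpha=1.6),(784,560),interpolation=cv2.INTER_CUBIC))
```

```text
(no output)
```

View pics/w1z.png

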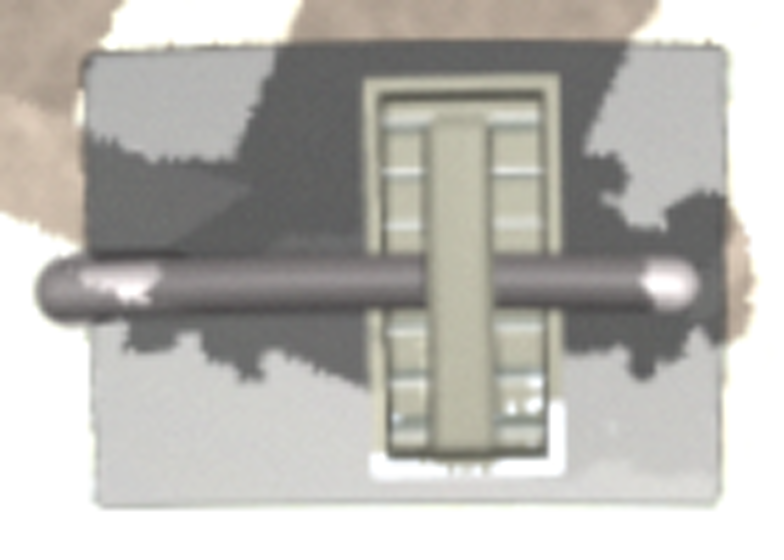

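In the crop, the tab top runs from (460,116) to (462,452). The rod axis runs from the post at (72,289) to the free end at (697,282).

Run:
```python
from h import *
np.set_printoptions(precision=4,suppress=True)
w=bot.read_camera("wrist");w["fish"]=1
g=lambda u,z:onz(w,(240+(u[0]+.5)/5.6-.5,58+(u[1]+.5)/5.6-.5),z)
A,B,F,P=g((460,116),.158),g((462,452),.158),g((697,282),.115),g((72,289),.115)
d=F-P;L=np.linalg.norm(d);d/=L;t=A-B
yaw=np.degrees(np.arctan2(d[1],d[0]));ty=np.degrees(np.arctan2(t[1],t[0]))
C=(A+B)/2;O=F-.05*d
print(F,P,"L",L,"yaw",yaw,"tab len",np.linalg.norm(t),"tab normal yaw",ty-90,"C",C,"in stand",(C-O)@d,np.cross(d,C-O)[2])
delta([C[0],C[1],.20],ty-90)
```

```text
[ 0.4739 -0.3638  0.115 ] [ 0.3828 -0.306   0.115 ] L 0.10784509180179144 yaw -32.37424248164955 tab len 0.049918188077877526 tab normal yaw -32.14801184144144 C [ 0.44   -0.3422  0.158 ] in stand 0.009890875921475133 8.51701664559279e-05
[ 0.4017 -0.4065  0.2717] tilt 0.02587670609918388 delta [ 0.499 -0.015  0.478] ('tool y yaw', np.float64(-32.484443449390916), 'turn z share', np.float64(-0.0037381289772164274)) t 1.95 q6 -0.4015033202913177
```

The rod length (108 mm) and tab length (50 mm) match the given sizes. But that calculation used the new camera pose with the earlier picture's pixels, so I'll check whether the arm had settled.

Run:
```python
from h import *
np.set_printoptions(precision=4,suppress=True)
w=bot.read_camera("wrist");w["fish"]=1
old=cv2.imread("pics/w1.png")[:,:,::-1]
g=lambda i:np.float32(cv2.cvtColor(np.ascontiguousarray(i[55:160,240:380]),cv2.COLOR_RGB2GRAY))
sh=np.array(cv2.phaseCorrelate(g(old),g(w["img"]))[0]);print("pixel shift",sh)
f=lambda u,z:onz(w,np.array((240+(u[0]+.5)/5.6-.5,58+(u[1]+.5)/5.6-.5))+sh,z)
A,B,F,P=f((460,116),.158),f((462,452),.158),f((697,282),.115),f((72,289),.115)
C=(A+B)/2;print(C,F,bot.state()["ee_pos"],-np.array(w["R"]).T@w["t"])
for n in ["rack","stand"]: print(n,[(d["centre"],d["confidence"]) for d in bot.tip_of(n,w)])
delta([C[0],C[1],.20],-32.2)
```

```text
pixel shift [-0.2107 -0.716 ]
[ 0.4402 -0.3417  0.158 ] [ 0.474  -0.3632  0.115 ] [ 0.4017 -0.4065  0.2717] [ 0.4444 -0.3385  0.4147]
rack [([0.443, -0.339, 0.0234], 0.76)]
stand [([0.431, -0.3368, 0.0038], 0.89)]
[ 0.4018 -0.4063  0.2717] tilt 0.015449108630079198 delta [ 0.5   -0.015  0.478] ('tool y yaw', np.float64(-32.47723924372917), 'turn z share', np.float64(-0.0030804360414352218)) t 2.1 q6 -0.4014599420033064
```

Now shift above the tab and descend: a horizontal move first, then down to TCP z≈0.128.

Request:
move_arm([
  [[0.25, -0.01, 0, 0, 0, 0, 1], [0.5, -0.015, 0, 0, 0, 0, 1], [0.5, -0.015, 0.25, 0, 0, 0, 1], [0.5, -0.015, 0.5, 0, 0, 0, 1], [0.5, -0.015, 0.75, 0, 0, 0, 1], [0.5, -0.015, 0.96, 0, 0, 0, 1], [0.5, -0.015, 0.96, 0, 0, 0, 1]],
])

```text
clock: 2.98
ee_pos: [0.4389, -0.3397, 0.1248]
orientation: [-2.748, -1.509, 0.003]
wrist_force: [-0.2, -0.9, -0.1]
opening: 0.0855
finger_force: 0.0
```

Run:
```python
from h import *
delta([.4402,-.3417,.127],-32.3)
w=bot.read_camera("wrist");cv2.imwrite("pics/w2.png",w["img"][:,:,::-1])
print(bot.state()["wrist_force"])
```

```text
[ 0.4389 -0.3397  0.1248] tilt 0.3889737849014402 delta [-0.007  0.014 -0.015] ('tool y yaw', np.float64(-32.43721212830023), 'turn z share', np.float64(-0.001524579203335937)) t 2.975 q6 -0.275231047369422
[-0.16567637 -0.90458485  0.52643635]
```

View pics/w2.png

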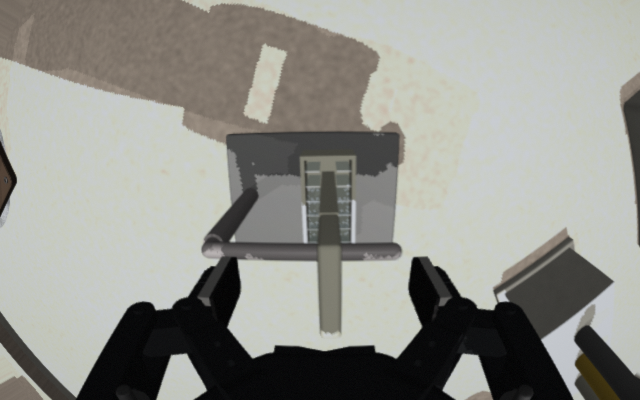

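The tab at (330,290) is centred between the pads at (228,275) and (425,275). Closing.

Request:
move_arm([
  [[0, 0.015, 0, 0, 0, 0, -1], [0, 0.015, 0, 0, 0, 0, -1], [0, 0.015, 0, 0, 0, 0, -1], [0, 0.015, 0, 0, 0, 0, -1], [0, 0.015, 0, 0, 0, 0, -1], [0, 0.015, 0, 0, 0, 0, -1], [0, 0.015, 0, 0, 0, 0, -1], [0, 0.015, 0, 0, 0, 0, -1]],
], grip_force=40)

```text
clock: 4.03
ee_pos: [0.4427, -0.3422, 0.1282]
orientation: [2.753, 1.514, 0.0]
wrist_force: [-0.7, 2.5, 3.9]
opening: 0.0091
finger_force: 43.6
```

Request:
move_arm([
  [[0, 0, -0.035, 0, 0, 0, -1], [0, 0, -0.067, 0, 0, 0, -1], [0, 0, -0.067, 0, 0, 0, -1], [0, 0.05, -0.067, 0, 0, 0, -1], [0, 0.1, -0.067, 0, 0, 0, -1], [0, 0.1, -0.067, 0, 0, 0, -1]],
])

```text
clock: 4.78
ee_pos: [0.4558, -0.3506, 0.1378]
orientation: [2.753, 1.514, 0.0]
wrist_force: [0.0, 0.1, -0.5]
opening: 0.0094
finger_force: 42.7
```

Request:
move_arm([
  [[0, 0.1, 0, 0, 0, 0, -1], [0, 0.2, 0, 0, 0, 0, -1], [0, 0.3, 0, 0, 0, 0, -1], [0, 0.4, 0, 0, 0, 0, -1], [0, 0.5, 0, 0, 0, 0, -1], [0, 0.6, 0, 0, 0, 0, -1], [0, 0.6, 0, 0, 0, 0, -1]],
])

```text
clock: 5.65
ee_pos: [0.5322, -0.3991, 0.1377]
orientation: [2.752, 1.514, 0.0]
wrist_force: [-0.9, 0.7, -0.4]
opening: 0.0091
finger_force: 42.7
```

Run:
```python
from h import *
w=bot.read_camera("side")
a=w["img"][30:180,260:460,::-1]
cv2.imwrite("pics/s2.png",cv2.resize(cv2.convertScaleAbs(a,alpha=1.5),(800,600),interpolation=cv2.INTER_CUBIC))
for c in ["scene","side"]:
    p=bot.read_camera(c)
    for n in ["tray","rack"]:
        for d in bot.outline_of(n,p)[:1]:
            m=d["region"].astype(np.uint8)
            r=cv2.minAreaRect(np.argwhere(m)[:,::-1].astype(np.float32))
            print(c,n,np.round([onz(p,u,.018 if n=="tray" else .06) for u in cv2.boxPoints(r)],4).tolist())
            if n=="tray":
                k=cv2.approxPolyDP(max(cv2.findContours(m,0,2)[0],key=cv2.contourArea),4,True)[:,0]
                print(k.tolist(),np.round([onz(p,u,.018) for u in k],4).tolist())
    print([(np.round(d["centre"],4),d["confidence"]) for n in ["rack","tray"] for d in bot.tip_of(n,p)])
delta([.536,.008,.25],-32.3)
```

```text
scene tray [[0.6018, -0.1013, 0.018], [0.4423, -0.0749, 0.018], [0.4828, 0.124, 0.018], [0.639, 0.0824, 0.018]]
[[298, 211], [295, 255], [366, 258], [363, 213]] [[0.4484, -0.0667, 0.018], [0.5939, -0.0966, 0.018], [0.6348, 0.0835, 0.018], [0.4866, 0.1114, 0.018]]
scene rack [[0.5353, -0.4488, 0.06], [0.435, -0.4195, 0.06], [0.4996, -0.3271, 0.06], [0.5944, -0.3604, 0.06]]
[(array([ 0.5291, -0.3984,  0.0323]), 0.91), (array([0.5372, 0.0102, 0.0028]), 0.83)]
side tray [[0.6294, 0.0923, 0.018], [0.601, -0.1372, 0.018], [0.4401, -0.0645, 0.018], [0.4877, 0.1422, 0.018]]
[[293, 162], [255, 221], [314, 246], [348, 181]] [[0.5861, -0.0955, 0.018], [0.6257, 0.0893, 0.018], [0.4866, 0.1256, 0.018], [0.4445, -0.061, 0.018]]
side rack [[0.5678, -0.3206, 0.06], [0.5792, -0.5709, 0.06], [0.4908, -0.5483, 0.06], [0.4906, -0.3055, 0.06]]
[(array([ 0.5324, -0.3955,  0.028 ]), 0.8), (array([0.5354, 0.0096, 0.0043]), 0.83)]
[ 0.5311 -0.3983  0.138 ] tilt 0.004504701109407897 delta [ 2.305 -1.424 -0.747] ('tool y yaw', np.float64(-32.398465822156325), 'turn z share', np.float64(-0.0010940646906258658)) t 6.2 q6 -0.2306208352763828
```

View pics/s2.png

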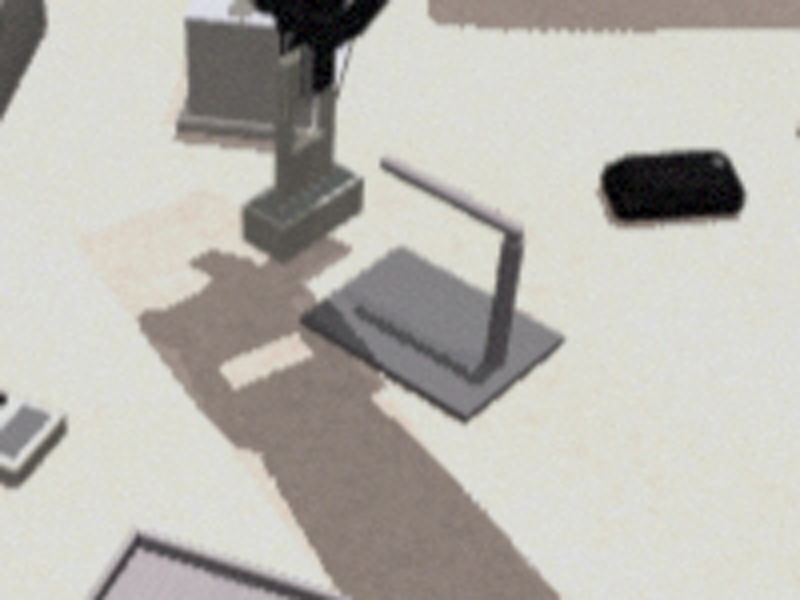

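The side view shows the rack held upright and fully clear of the rod: the basket is at crop (300,215) and the free rod end at (385,160). The tray centre is about (0.537,0.010), with its x axis at yaw ≈ -12°. I'll raise the rack, then carry it over and turn +20°.

Request:
move_arm([
  [[0, 0, -0.25, 0, 0, 0, -1], [0, 0, -0.5, 0, 0, 0, -1], [0, 0, -0.8, 0, 0, 0, -1], [0.2, -0.12, -0.8, 0, 0, 0, -1], [0.45, -0.28, -0.8, 0, 0, 0, -1], [0.7, -0.43, -0.8, 0, 0, 0, -1], [0.85, -0.52, -0.8, 0, 0, 0, -1], [0.9, -0.55, -0.8, 0, 0, 0, -1]],
])

```text
clock: 7.2
ee_pos: [0.534, -0.2392, 0.2581]
orientation: [2.751, 1.515, -0.0]
wrist_force: [-0.4, 0.2, -0.3]
opening: 0.0094
finger_force: 42.8
```

Request:
move_arm([
  [[0.2, -0.12, 0, 0, 0, -0.03, -1], [0.4, -0.25, 0, 0, 0, -0.07, -1], [0.6, -0.37, 0, 0, 0, -0.12, -1], [0.8, -0.49, 0, 0, 0, -0.17, -1], [0.95, -0.58, 0, 0, 0, -0.2, -1], [1, -0.62, 0, 0, 0, -0.22, -1], [1, -0.62, 0, 0, 0, -0.22, -1]],
])

```text
clock: 8.07
ee_pos: [0.5359, -0.0643, 0.2579]
orientation: [2.451, 1.964, -0.001]
wrist_force: [-0.8, -0.2, -1.8]
opening: 0.0095
finger_force: 42.7
```

```bash
python3 -c "
from h import *
delta([.537,.010,.13],-12.4)
for c in ['scene','side']:
    p=bot.read_camera(c); print([(np.round(d['centre'],4),d['confidence']) for n in ['rack','carrier'] for d in bot.tip_of(n,p)])
"
```

```text
[ 0.5359 -0.0643  0.2579] tilt 0.04572621700067681 delta [ 0.485 -0.101  0.852] ('tool y yaw', np.float64(-12.60061323736246), 'turn z share', np.float64(-0.0022290359706940107)) t 8.075 q6 -0.08696043128937737
[(array([ 0.5346, -0.0652,  0.1533]), 0.83), (array([0.4468, 0.3393, 0.0182]), 0.76)]
[(array([ 0.5361, -0.0614,  0.1485]), 0.59)]
```

Request:
move_arm([
  [[0.24, -0.05, 0, 0, 0, 0, -1], [0.485, -0.1, 0, 0, 0, 0, -1], [0.485, -0.1, 0, 0, 0, 0, -1], [0.485, -0.1, 0.2, 0, 0, 0, -1], [0.485, -0.1, 0.4, 0, 0, 0, -1], [0.485, -0.1, 0.6, 0, 0, 0, -1], [0.485, -0.1, 0.76, 0, 0, 0, -1], [0.485, -0.1, 0.82, 0, 0, 0, -1]],
])

```text
clock: 9.38
ee_pos: [0.536, 0.0097, 0.1331]
orientation: [-2.451, -1.962, 0.004]
wrist_force: [-0.1, -0.2, -0.8]
opening: 0.0093
finger_force: 42.6
```

Run:
```python
from h import *
delta([.537,.010,.113],-12.4)
for c in ['scene','side']:
    p=bot.read_camera(c); print([(np.round(d['centre'],4),d['confidence']) for n in ['rack'] for d in bot.tip_of(n,p)])
a=p["img"][100:280,210:390,::-1]
cv2.imwrite("pics/s3.png",cv2.resize(cv2.convertScaleAbs(a,alpha=1.5),(600,600),interpolation=cv2.INTER_CUBIC))
```

```text
[0.536  0.0097 0.1331] tilt 0.17839845298234647 delta [0.004 0.006 0.134] ('tool y yaw', np.float64(-12.655418129480605), 'turn z share', np.float64(-0.0028379792164511426)) t 9.375 q6 0.050047226726230104
[(array([0.5361, 0.0084, 0.0275]), 0.79)]
[(array([0.5371, 0.0154, 0.0223]), 0.63)]
```

View pics/s3.png

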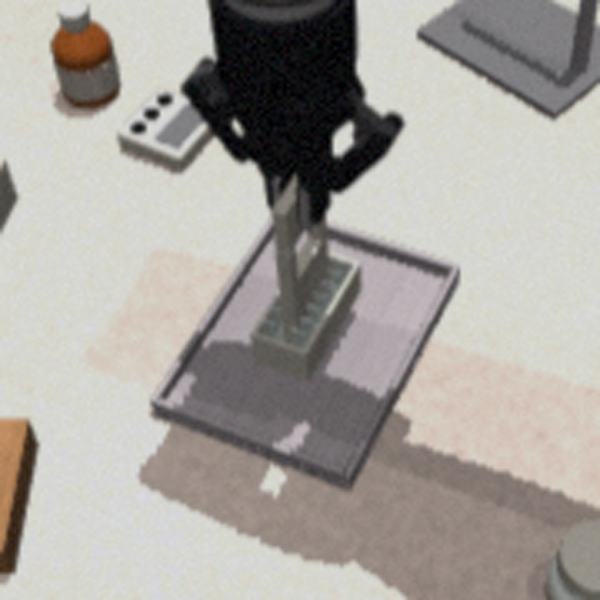

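The rack hangs upright over the tray's middle, with the basket at crop (305,310) and all four walls clear. I'll lower it slowly to just above the floor.

Request:
move_arm([
  [[0, 0, 0.04, 0, 0, 0, -1], [0, 0, 0.08, 0, 0, 0, -1], [0, 0, 0.11, 0, 0, 0, -1], [0, 0, 0.125, 0, 0, 0, -1], [0, 0, 0.13, 0, 0, 0, -1], [0, 0, 0.13, 0, 0, 0, -1], [0, 0, 0.13, 0, 0, 0, -1]],
])

```text
clock: 10.45
ee_pos: [0.5371, 0.0106, 0.1156]
orientation: [2.451, 1.964, 0.0]
wrist_force: [-0.2, 0.5, -0.9]
opening: 0.0094
finger_force: 42.7
```

Request:
move_arm([
  [[0, 0, 0.005, 0, 0, 0, -1], [0, 0, 0.01, 0, 0, 0, -1], [0, 0, 0.015, 0, 0, 0, -1], [0, 0, 0.015, 0, 0, 0, -1], [0, 0, 0.015, 0, 0, 0, -1]],
])

```text
clock: 11.08
ee_pos: [0.5371, 0.0105, 0.1136]
orientation: [2.451, 1.964, 0.0]
wrist_force: [-1.1, -1.8, 3.1]
opening: 0.0092
finger_force: 43.3
```

Request:
move_arm([
  [[0, 0, 0.004, 0, 0, 0, -1], [0, 0, 0.006, 0, 0, 0, -1], [0, 0, 0.006, 0, 0, 0, -1]],
])

```text
clock: 11.45
ee_pos: [0.5373, 0.0104, 0.1136]
orientation: [2.451, 1.964, -0.0]
wrist_force: [-3.0, 0.1, 6.8]
opening: 0.0092
finger_force: 43.9
```

It's on the floor: wrist force is 6.8 N upwards and z has stopped changing. Release, then rise straight up.

Request:
move_arm([
  [[0, 0, 0, 0, 0, 0, 0.2], [0, 0, 0, 0, 0, 0, 0.2], [0, 0, 0, 0, 0, 0, 0.2], [0, 0, 0, 0, 0, 0, 0.2], [0, 0, 0, 0, 0, 0, 0.2], [0, 0, 0, 0, 0, 0, 0.2]],
])

```text
clock: 12.2
ee_pos: [0.5369, 0.0106, 0.1122]
orientation: [-2.452, -1.964, 0.0]
wrist_force: [0.9, -0.2, 0.2]
opening: 0.0514
finger_force: 0.0
```

Request:
move_arm([
  [[0, 0, -0.1, 0, 0, 0, 0.2], [0, 0, -0.3, 0, 0, 0, 0.2], [0, 0, -0.6, 0, 0, 0, 0.2], [0, 0, -0.9, 0, 0, 0, 0.2], [0, 0, -0.9, 0, 0, 0, 0.2], [0, 0, -0.9, 0, 0, 0, 0.2]],
])

```text
clock: 12.95
ee_pos: [0.5367, 0.0106, 0.2475]
orientation: [2.451, 1.964, 0.0]
wrist_force: [0.0, 0.5, -0.4]
opening: 0.0513
finger_force: 0.0
```

Run:
```python
from h import *
for c in ['scene','side']:
    p=bot.read_camera(c); print([(np.round(d['centre'],4),d['confidence']) for n in ['rack','tray','carrier'] for d in bot.tip_of(n,p)])
a=p["img"][100:280,210:390,::-1]
cv2.imwrite("pics/s4.png",cv2.resize(cv2.convertScaleAbs(a,alpha=1.5),(600,600),interpolation=cv2.INTER_CUBIC))
```

```text
[(array([0.5379, 0.0113, 0.0077]), 0.69), (array([0.5344, 0.007 , 0.0019]), 0.76), (array([0.4473, 0.3379, 0.0189]), 0.78)]
[(array([0.5407, 0.0127, 0.002 ]), 0.98), (array([0.5333, 0.0091, 0.0064]), 0.94), (array([0.4436, 0.3418, 0.0153]), 0.8)]
```

View pics/s4.png

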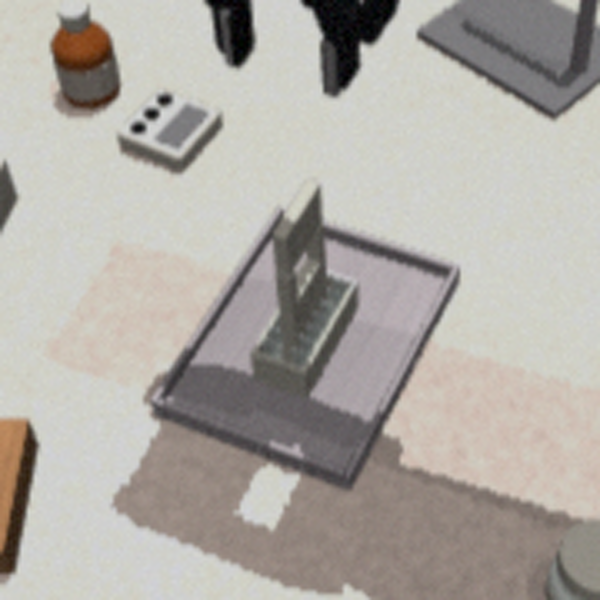

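The rack stands upright in the middle of the tray, at crop (305,330). The gripper is clear above it, and the carrier's measured position hasn't changed.

```bash
python3 -c "
from cell import bot
print(bot.close_job())"
```

```text
the job is handed in; nothing more can be done
None
```

The slide rack is off its rod and standing upright in the steel tray, let go; the tube carrier was left hanging untouched, and I handed the job in at about 13 s on the clock (no verdict was returned).

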